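Lower the ratchet inspection rest and latch it flat

ROBOT

A 6-joint arm with a two-finger parallel gripper is mounted at the origin on a cart in front of the work surface, level with it; the furniture and walls round the work are solid. World frame = base frame: x ahead of the robot, y to its left, z up, the work surface at z = 0. Lengths are in m, angles in rad, forces in N, time in s.
With the tool pointing down it reaches from about 0.3 to 0.775 m from the base axis. Payload 14.6 kg.
Tool frame: the origin (TCP) lies at the very end of the fingers, on their centre line; the grasp point (between the pads) lies 19 mm behind it; z points along the fingers, y is the line along which they close (so a half turn about z gives the same grasp; the last joint's range is limited). The gripper opens to 94 mm and grips with 3 to 60 N. Pads are 16 mm wide; open, the fingers measure 119 mm over their backs; the gripper's body (75 mm by 177 mm) begins 78 mm behind the grasp point.
Start: joints at [1.21, 0.3, 1.521, -0, 1.321, -0.067], TCP at [0.159, 0.526, 0.205] pointing down, gripper open.
Joint ranges: [-3.03, 3.03], [-0.79, 2.21], [0.23, 2.52], [-1.04, 4.18], [0, 3.07], [-2.55, 2.55]. Speed limits (rad/s): [2.22, 2.22, 2.57, 3.14, 3.14, 3.14].

INTERFACE

Orientations are given as [roll, pitch, yaw] about the fixed x, y, z axes, in that order (R = Rz(yaw) Ry(pitch) Rx(roll)).
In Python, from station import ctrl gives the robot as it stands. The module is installed in compiled form; this text tells all that it offers.
- The arm moves only by the tool play_rows, never from a script. Its argument "commands" is a list of rows, each a list of 7 numbers: the shift along the tool's x, y, z in m, then the turn, a rotation vector about the tool's x, y, z in degrees, then the closure, from -1 (fully open) to 1 (shut). A call has 1 to 20 rows; each row shifts and turns the commanded pose from where the row before left it, along the tool's axes as they then stand; what a row does not reach is not made up. A row lasts 1/12 s, in which the tool goes at most 41.7 mm and 7.16 degrees, less where a joint would pass 70% of its speed; a pose out of reach is approached as far as the arm can. A call is refused whole if a number of a shift passes 0.0417 or a number of a turn 7.16, either way. A call with a gripper value outside its range is refused whole. The fingers move at their own pace and stop on an object; "force" is the grip in N (left out, the last holds). Time passes only in rows, so rows that do not move let the fingers close. It gives the time, the measured TCP pose, the force, the opening and the grip force at its end, in the units of the state.
- ctrl.get_obs(): the state, without advancing time (a new reading comes with each control period).
- ctrl.camera(name): name is "scene" or "top" or "wrist"; returns the picture (400x640x3 uint8, blue, green, red); there is no depth.
- ctrl.camera_model(name): a dict with "fx", "fy", "cx", "cy" (pixels), "distortion" ([k1, k2, p1, p2, k3] as OpenCV has them; the pictures are not rectified), "rvec" (rotation vector, rad) and "tvec" (3), from world to camera coordinates, as OpenCV has them. Camera axes: x right, y down, z forward; pixel columns grow to the right and rows downward; lengths in m; the calibration is good to about 2 mm. A picture is of the moment at which its call begins: read the wrist's pose just before it. camera_model takes no time and is no camera call; for the wrist camera it gives the pose at the moment of the call.
- ctrl.hand_in(): hands the job in; it is judged then, once.
The state is a dict: "time_s": time; "qpos": joint angles; "joint_vel": joint speeds; "tau": joint torques, N m; "ee_pos": TCP position; "eef_rot": TCP orientation; "force": force on the tool from outside, world axes, zero at the start; "moment": the same for the moment, N m; "grip_width": finger opening in m; "grip_force": force on a finger pad.
Only numpy, scipy, OpenCV 4.12 (cv2) and the standard library are available. Lean on these libraries where they do the work, as an engineer would, in place of code of your own. Each camera call takes 0.05 s, during which the arm holds its last target. There are 200 camera calls.

TASK

The hot bar has been inspected on its tilted ratchet rest: press the thumb bar at the rest's free end so that the pawl comes clear of the teeth, keep it pressed and push the rest down, without slamming it, until it lies flat on its stops, then let go of the bar. After that, push the latch pin round until the latch lies fully across the rest. Use only the fingertips or the outside of the fingers: grip or lift nothing, do not touch the hot bar, leave the things round about where they are, and finish clear.

Things in the scene. Friction and masses are not known exactly. Their poses are not given: they have to be found in the camera images.
- tilt_stand: Fixed tilt rest of aluminium and dark steel, base 180 x 158 mm. Origin on the worktop; +x runs from the rest's hinge to its free end (away from the robot, within 25 degrees), +y left, z up. In this frame: hinge along y at x -85, z 50 mm; toothed quadrant at y 57 to 67, x up to 50, 132 mm high; with the rest flat all else stays below 95 mm.
- tilt_rest (a joint): Angle of the rest (plate 140 x 98 x 6 mm): 0 = flat on its stops, plate top 56 mm above the worktop; positive = free end raised. Starts at 0.45 to 0.80 rad. The pawl lets it rise but blocks it going down, at a tooth every 0.1 rad (so it may give up to 0.1 first). With the pawl free it does not fall: a friction hinge holds it; 5 N down on the thumb bar (flat) to 9 N (steep) move it.
- thumb_pawl (a joint): Angle of the rocker of pawl and thumb bar relative to the rest: 0 = released, nose between the teeth (up to 0.13 riding on a tooth); 0.26 = bar pressed to its stop; clear of the teeth above 0.16. Sprung back when let go. The stop takes 4 to 6 N, less than moves the rest, so pushing the bar down first frees the pawl, then lowers the rest. Let go half-way, the rest locks at the next tooth.
- thumb_bar (a point): Centre of the black round thumb bar, 15 mm thick, 64 mm long, parallel to the hinge, just beyond the rest's free end. Push down on its top, 7.5 mm above this point. With the rest at angle a it is at x = -85 + 175 cos a - 16 sin a, z = 50 + 175 sin a + 16 cos a (mm, stand's frame, y 0) when released; pressed, 12 mm lower along the rest's normal. Bar top, rest flat: 62 mm pressed, 73 mm let go.
- rest_hinge (a point): Middle of the hinge line of the rest, 50 mm above the worktop.
- swing_latch (a joint): Angle of the latch, a flat steel bar that swings level on its post: 0 = parked beside the rest, pointing to the stand's -x; grows clockwise seen from above; 1.571 = at its stop, across the flat rest, pointing to the stand's +y. Starts at 0 to 0.2, clear of the rest. About 1 N at the pin moves it; it stays where left. It passes 3 mm above the flat rest and cannot pass a raised one.
- latch_pin (a point): Top of the upright steel pin near the latch's free end, on its axis, 91 mm above the worktop; the pin is 12 mm thick, stands from 65 to 91 mm above the worktop and 50 mm from the post.
- latch_pivot (a point): On the axis of the latch's post, 91 mm above the worktop (the post's head reaches 70 mm); x 30, y -72 mm in the stand's frame.
- hot_bar: Copper bar with a steel edge, 21 x 85 x 22 mm, clipped across the rest beside its hinge (27 to 60 mm from it, clips included): not to be touched.
- flux: Small amber bottle with black nozzle, 29 mm wide, 68 mm high, loose, beyond the free end of the rest. Origin: centre of its underside.
- weight: Brass weight, 22 mm wide, 36 mm high, loose, left of the stand. Origin: centre of its underside.
- driver: Small yellow screwdriver, 141 mm long, 12 mm thick, loose, lying right of the stand. Origin: under its middle.
- jig_block: Aluminium block with two dowels, 40 x 60 x 34 mm, loose, in front of the turntable. Origin: centre of its underside.
- clip_tin: Round open tin, 55 mm wide, 16 mm high, loose, on the left of the worktop.
- reel: Small white reel lying flat, 64 mm wide, 12 mm high, loose, on the left of the worktop.
- vac_pen: Blue pen-like vacuum pick-up, 154 mm long, 20 mm high, loose, on the left of the worktop.

How it is judged:
On the way, in this order (a step that is already met when the one before it is completed fails the run):
1. the thumb bar is pressed down and the pawl is clear of the teeth, the rest still tilted (value of joint thumb_pawl above 0.19 rad and value of joint tilt_rest above 0.25 rad and contact force between the fingers and thumb_pawl above 0.5 N), for 0.05 s.
2. the rest is pushed down flat onto its stops (value of joint tilt_rest below 0.04 rad), for 0.1 s.
3. the latch lies across the flat rest (value of joint swing_latch above 1.3 rad and value of joint tilt_rest below 0.04 rad and value of joint thumb_pawl below 0.08 rad), for 0.1 s.
At the end, for the whole second after the job is handed in: The rest lies flat on its stops (within 0.04 rad), the thumb bar has sprung back up (pawl angle under 0.08 rad) and the latch lies across the rest (turned at least 1.3 of its 1.57 rad) (all of step 3); the robot touches nothing.
It fails at once if the rest is lifted higher than it can have stood at the start (value of joint tilt_rest above 0.88 rad).
It fails at once if the rest is slammed down (velocity of joint tilt_rest below -1.8 rad/s).
It fails at once if the thumb bar or the latch is squeezed or struck with more than 45 N (contact force between the fingers and thumb_pawl above 45 N or contact force between the fingers and swing_latch above 45 N).
It fails at once if the hot bar is touched (contact force between the fingers and hot_bar above 0.5 N).
It fails at once if a thing standing about is shifted or lifted by more than 25 mm (distance of any of flux, weight, driver, jig_block, clip_tin, reel, vac_pen from where it was at the start of the episode above 0.025 m).
It also fails if it takes over 56 s, if anything falls off the work surface, if the arm or the gripper's body presses on something with over 40 N, if the wrist force passes 120 N, or if a joint passes its speed limit or range.

## Working session

There is one attempt and no reset: what is moved stays moved. The work goes in short steps, Python scripts to look and compute and a tool call to move; the robot and the scene stay as the last step left them, time stands still between calls to the robot, and variables do not carry over. Pictures are saved under pics/ and viewed, at most 10 in all, crops included, and the job is handed in when it is done.

Besides the shell and the picture viewer there is one more tool, called after "Emit:" in YAML: its name, and indented under it one key for each argument. play_rows: Moves the arm, as the interface text tells. Its arguments: {"type":"object","properties":{"commands":{"type":"array","items":{"type":"array","items":{"type":"number"}}},"force":{"type":"number"}},"required":["commands"]}

```bash
mkdir -p pics
python3 - <<'E'
from station import ctrl
import cv2
for n in("scene","top"):
    cv2.imwrite(f"pics/{n}0.png",ctrl.camera(n)); print(n,ctrl.camera_model(n))
o=ctrl.get_obs();print(o)
E
```

```text
scene {'fx': 445.32204125328485, 'fy': 445.32204125328485, 'cx': 318.5973005773204, 'cy': 206.62978887000352, 'distortion': array([-0.03237225,  0.        ,  0.        ,  0.        ,  0.        ]), 'rvec': array([ 2.07121291, -0.65529014,  0.33657557]), 'tvec': array([-0.45707995,  0.23434407,  1.19234113])}
top {'fx': 391.26169864918256, 'fy': 391.26169864918256, 'cx': 323.6667883259329, 'cy': 200.23286991378902, 'distortion': array([-0.09294743,  0.        ,  0.        ,  0.        ,  0.        ]), 'rvec': array([ 2.14325989, -2.09882234,  0.17889474]), 'tvec': array([-0.00948001,  0.5709513 ,  1.03348152])}
{'time_s': 0.1, 'qpos': array([ 1.21037743e+00,  3.00416837e-01,  1.52151369e+00,  5.99274661e-06,
        1.32068385e+00, -6.65849578e-02]), 'joint_vel': array([-0.00052795, -0.00276116, -0.00127008, -0.00190945,  0.00219764,
        0.00073188]), 'tau': array([ 3.57524950e-04, -5.32646298e+01, -3.53278077e+01,  7.09829153e-02,
        2.35553063e-02, -4.54763233e-05]), 'ee_pos': array([0.15920545, 0.52621407, 0.2049446 ]), 'eef_rot': array([-3.14057358e+00, -7.37727716e-05,  2.84775719e+00]), 'force': array([-0.09473945,  0.40372348,  0.36742899]), 'moment': array([-0.05674889,  0.01953208,  0.01289372]), 'grip_force': 0.0, 'grip_width': 0.0941702026373699}
```

View pics/top0.png

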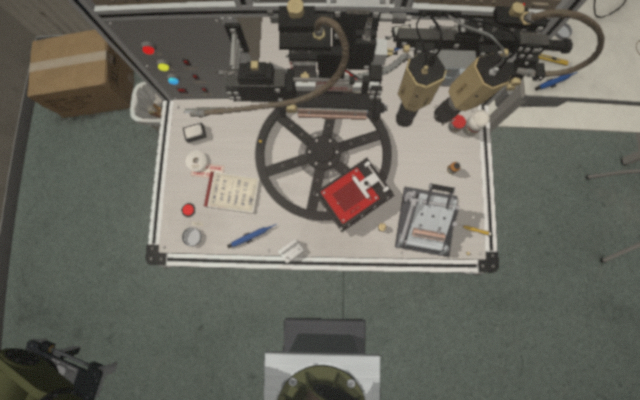

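View pics/scene0.png

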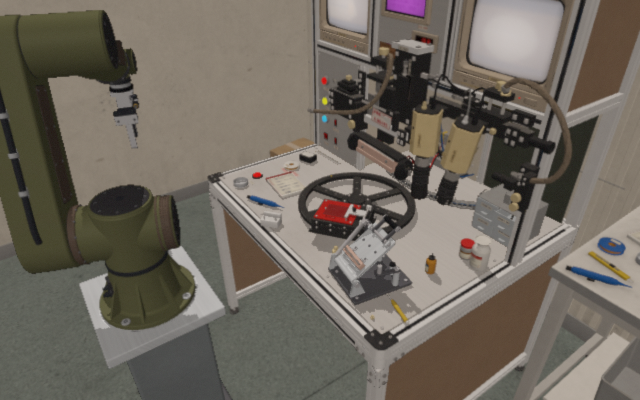

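The top view shows the stand at about (428,220), with the flux at (453,168) and the driver at (477,230). In the scene view the stand is at (370,265), and a microscope hangs behind it. I'll enlarge both next.

Run:
```python
import cv2,numpy as np
t=cv2.imread("pics/top0.png")[150:270,365:505]; s=cv2.imread("pics/scene0.png")[205:325,310:460]
cv2.imwrite("pics/ct.png",cv2.resize(t,(700,600),interpolation=cv2.INTER_CUBIC))
cv2.imwrite("pics/cs.png",cv2.resize(s,(750,600),interpolation=cv2.INTER_CUBIC))
```

```text
(no output)
```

View pics/ct.png

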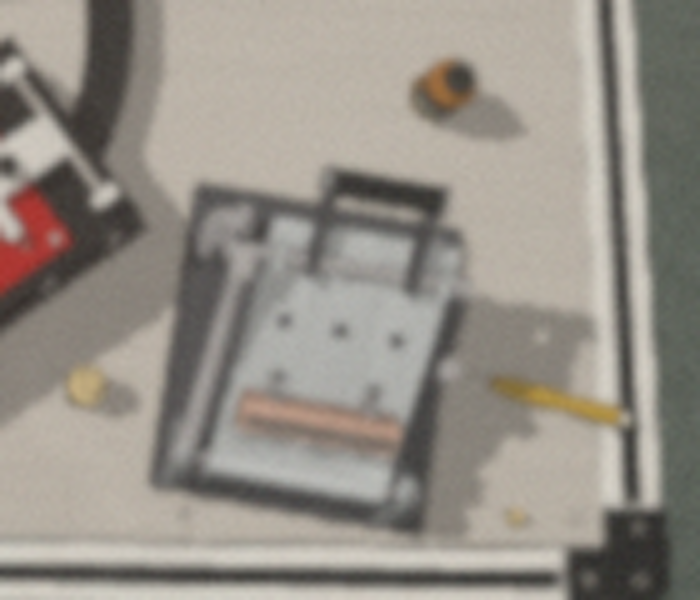

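View pics/cs.png

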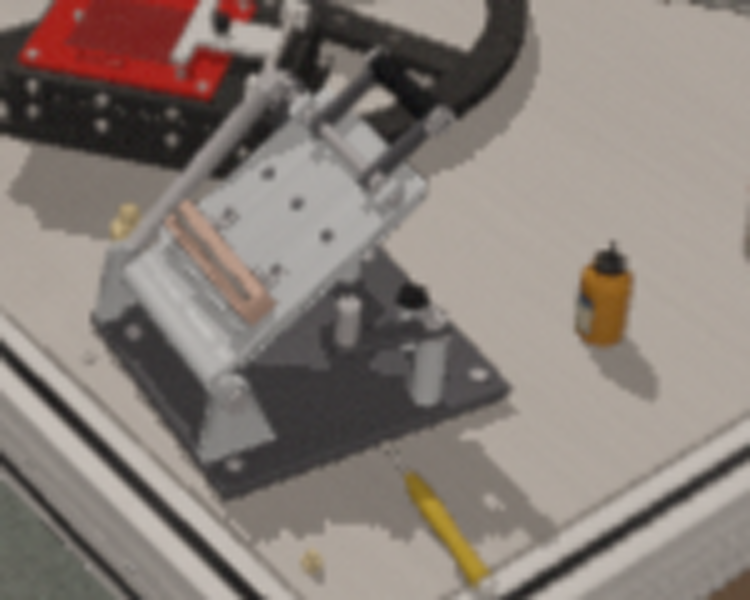

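In the top crop the base corners are at (152,485), (195,188) and (418,528), and the bar runs from (330,178) to (447,198). In the scene crop the corners are at (92,318), (225,495) and (510,392), and the bar ends are at about (380,60) and (445,115). I'll fit the pose and tilt to these points.

```bash
cat > h.py <<'E'
from station import ctrl
import cv2,numpy as np
from scipy.optimize import least_squares
M={n:ctrl.camera_model(n) for n in("scene","top")}
def proj(n,P):
    m=M[n];K=np.array([[m['fx'],0,m['cx']],[0,m['fy'],m['cy']],[0,0,1]])
    return cv2.projectPoints(np.array(P,float).reshape(-1,3),m['rvec'],m['tvec'],K,m['distortion'])[0][:,0]
def W(p,P):
    c,s=np.cos(p[2]),np.sin(p[2]);P=np.atleast_2d(np.array(P,float))
    return np.c_[p[0]+c*P[:,0]-s*P[:,1],p[1]+s*P[:,0]+c*P[:,1],P[:,2]]
def bar(a,y,press=0):
    h=.016-press
    return [-.085+.175*np.cos(a)-h*np.sin(a),y,.05+.175*np.sin(a)+h*np.cos(a)]
E
python3 - <<'E'
from h import *
T=lambda u,v:(365+u/5,150+v/5); S=lambda u,v:(310+u/5,205+v/5)
zb=.010
obs=[("top",(-.09,.079,zb),T(155,485)),("top",(.09,.079,zb),T(195,188)),("top",(-.09,-.079,zb),T(418,528)),
("scene",(-.09,.079,zb),S(92,316)),("scene",(-.09,-.079,zb),S(222,488)),("scene",(.09,-.079,zb),S(510,390))]
bo=[("top",.032,T(330,180)),("top",-.032,T(447,198)),("scene",.032,S(380,62)),("scene",-.032,S(440,112))]
def r(p):
    e=[]
    for n,P,u in obs: e+=list(proj(n,W(p,P))[0]-u)
    for n,y,u in bo: e+=list(proj(n,W(p,bar(p[3],y)))[0]-u)
    return np.array(e)
q=least_squares(r,[.45,-.22,0,.6],loss='soft_l1',x_scale=[.1,.1,.1,.1]); p=q.x
print(p,r(p).reshape(-1,2).round(1).tolist())
print("bar",W(p,bar(p[3],0)),"flat pressed",W(p,bar(0,0,.012)))
piv=np.array([.03,-.072,.091]);
for th in(0,.2):
  pin=piv+.05*np.array([-np.cos(th),np.sin(th),0])
  print("pin",th,W(p,pin),[((proj(n,W(p,pin))[0]-o)*5).round() for n,o in(("top",(365,150)),("scene",(310,205)))])
print("piv",W(p,piv-[0,0,.021]),[((proj(n,W(p,piv-[0,0,.021]))[0]-o)*5).round() for n,o in(("top",(365,150)),("scene",(310,205)))])
# objects on worktop
from scipy.optimize import fsolve
for nm,n,u,z in(("flux","top",T(440,100),.02),("driver","top",T(560,402),.006),("weight","top",T(85,385),.036),("redbox corner","top",T(145,225),.03)):
    print(nm,fsolve(lambda x:proj(n,[x[0],x[1],z])[0]-u,[.45,-.2]).round(3))
E
```

```text
[ 0.52734727 -0.29151339 -0.15745961  0.53041191] [[-1.8, -0.9], [-0.7, -2.7], [0.4, 0.1], [-0.3, -1.6], [1.3, 0.4], [1.5, -1.7], [-0.6, 2.0], [0.7, 2.8], [-1.1, 3.1], [0.3, 5.8]]
bar [[ 0.58449203 -0.30058649  0.1523321 ]] flat pressed [[ 0.61623387 -0.30562626  0.054     ]]
pin 0 [[ 0.49630439 -0.35948647  0.091     ]] [array([470., 389.]), array([348., 322.])]
pin 0.2 [[ 0.4988464  -0.34983218  0.091     ]] [array([452., 384.]), array([339., 310.])]
piv [[ 0.54568583 -0.36732695  0.07      ]] [array([468., 304.]), array([427., 324.])]
flux [ 0.674 -0.373]
driver [ 0.5   -0.441]
weight [ 0.501 -0.161]
redbox corner [ 0.594 -0.197]
```

Run:
```python
from h import *
T=lambda u,v:(365+u/5,150+v/5); S=lambda u,v:(310+u/5,205+v/5)
obs=[("top",(-.09,.079),T(155,485)),("top",(.09,.079),T(195,188)),("top",(-.09,-.079),T(418,528)),
("scene",(-.09,.079),S(92,316)),("scene",(-.09,-.079),S(222,488)),("scene",(.09,-.079),S(510,390))]
bo=[("top",.032,T(330,180)),("top",-.032,T(447,198)),("scene",.032,S(380,62)),("scene",-.032,S(440,112))]
def pin(t): return [.03-.05*np.cos(t),-.072+.05*np.sin(t),.091]
def r(p,pr=True):
    e=[]
    for n,P,u in obs: e+=list(proj(n,W(p,(P[0]+p[4],P[1],p[5])))[0]-u)
    for n,y,u in bo: e+=list(proj(n,W(p,bar(p[3],y)))[0]-u)
    for n,u in (("top",T(450,368)),("scene",S(348,299))): e+=list(proj(n,W(p,pin(p[6])))[0]-u)
    if pr: e+=[p[4]/.005,(p[5]-.01)/.003]
    return np.array(e)
for a0 in(.5,.75):
  q=least_squares(r,[.53,-.29,-.15,a0,0,.01,.1],x_scale=.1,method='trf'); p=q.x
  print(p.round(4),q.cost,r(p,False).reshape(-1,2).round(1).tolist())
print("bar",W(p,bar(p[3],0)),"flat pressed",W(p,bar(0,0,.012)),"pin",W(p,pin(p[6])))
```

```text
[ 0.5362 -0.292  -0.1481  0.5974 -0.0108  0.0079  0.2467] 16.745327289350147 [[-2.0, 0.1], [-1.5, -1.8], [0.2, 0.6], [-1.2, -0.8], [0.9, 1.1], [0.7, -1.3], [-0.1, 0.7], [1.4, 1.3], [-0.8, -0.1], [1.0, 2.4], [-0.3, -0.5], [0.8, 0.3]]
[ 0.5362 -0.292  -0.1481  0.5974 -0.0108  0.0079  0.2467] 16.745327289494593 [[-2.0, 0.1], [-1.5, -1.8], [0.2, 0.6], [-1.2, -0.8], [0.9, 1.1], [0.7, -1.3], [-0.1, 0.7], [1.4, 1.3], [-0.8, -0.1], [1.0, 2.4], [-0.3, -0.5], [0.8, 0.3]]
bar [[ 0.58630016 -0.29947792  0.16166596]] flat pressed [[ 0.62517999 -0.30527906  0.054     ]] pin [[ 0.50905808 -0.34840488  0.091     ]]
```

Run:
```python
from h import *
for t,s in(((404,118),(421,198)),((440,112),(447,200))):
    q=least_squares(lambda x:np.r_[proj("top",x)[0]-t,proj("scene",x)[0]-s],[.75,-.25,.2]);print(q.x.round(3),q.cost)
m=ctrl.camera_model("wrist");R=cv2.Rodrigues(m['rvec'])[0];print("wcam",-R.T@m['tvec'],R[2],m['fx'])
y=ctrl.get_obs()['eef_rot'][2];c,s=np.cos(y),np.sin(y)
d=np.array([.57,-.295,0])-ctrl.get_obs()['ee_pos'];print("tool shift",c*d[0]+s*d[1],s*d[0]-c*d[1])
```

```text
[ 0.79  -0.212  0.121] 0.003530851005331473
[ 0.796 -0.301  0.157] 0.2954598529765519
wcam [0.07924191 0.55008772 0.38553894] [ 0.2689714  -0.08138668 -0.95970339] 321.20604662385847
tool shift -0.6310323953067399 -0.6670403453157449
```

Emit:
play_rows:
  commands:
    - [-0.0225, -0.0238, -0.003, 0, 0, 0, 1]
    - [-0.0225, -0.0238, -0.003, 0, 0, 0, 1]
    - [-0.0225, -0.0238, -0.003, 0, 0, 0, 1]
    - [-0.0225, -0.0238, -0.003, 0, 0, 0, 1]
    - [-0.0225, -0.0238, -0.003, 0, 0, 0, 1]
    - [-0.0225, -0.0238, -0.003, 0, 0, 0, 1]
    - [-0.0225, -0.0238, -0.003, 0, 0, 0, 1]
    - [-0.0225, -0.0238, -0.003, 0, 0, 0, 1]
    - [-0.0225, -0.0238, -0.003, 0, 0, 0, 1]
    - [-0.0225, -0.0238, -0.003, 0, 0, 0, 1]
    - [-0.0225, -0.0238, -0.003, 0, 0, 0, 1]
    - [-0.0225, -0.0238, -0.003, 0, 0, 0, 1]
    - [-0.0225, -0.0238, -0.003, 0, 0, 0, 1]
    - [-0.0225, -0.0238, -0.003, 0, 0, 0, 1]
  force: 10

```text
time_s: 1.27
ee_pos: [0.3645, 0.1147, 0.2476]
eef_rot: [3.142, 0.0, 2.848]
force: [-0.2, 0.8, -0.3]
grip_width: 0.004
grip_force: 0.0
```

Emit:
play_rows:
  commands:
    - [-0.0225, -0.0238, -0.003, 0, 0, 0, 1]
    - [-0.0225, -0.0238, -0.003, 0, 0, 0, 1]
    - [-0.0225, -0.0238, -0.003, 0, 0, 0, 1]
    - [-0.0225, -0.0238, -0.003, 0, 0, 0, 1]
    - [-0.0225, -0.0238, -0.003, 0, 0, 0, 1]
    - [-0.0225, -0.0238, -0.003, 0, 0, 0, 1]
    - [-0.0225, -0.0238, 0, 0, 0, 0, 1]
    - [-0.0225, -0.0238, 0, 0, 0, 0, 1]
    - [-0.0225, -0.0238, 0, 0, 0, 0, 1]
    - [-0.0225, -0.0238, 0, 0, 0, 0, 1]
    - [-0.0225, -0.0238, 0, 0, 0, 0, 1]
    - [-0.0225, -0.0238, 0, 0, 0, 0, 1]
    - [-0.0225, -0.0238, 0, 0, 0, 0, 1]
    - [-0.0225, -0.0238, 0, 0, 0, 0, 1]
    - [0, 0, 0, 0, 0, -4.15, 1]
    - [0, 0, 0, 0, 0, -4.15, 1]
    - [0, 0, 0, 0, 0, 0, 1]

```text
time_s: 2.68
ee_pos: [0.5692, -0.2943, 0.2645]
eef_rot: [3.141, -0.001, 2.995]
force: [0.2, 0.7, 0.2]
grip_width: 0.0006
grip_force: 0.0
```

Run:
```python
from h import *
import pickle
o=ctrl.get_obs();m=ctrl.camera_model("wrist");im=ctrl.camera("wrist")
print(o['time_s'],o['ee_pos'],o['eef_rot'],o['grip_width'],o['force'],o['qpos'])
cv2.imwrite("pics/w1.png",im);pickle.dump(m,open("w1.pkl","wb"))
M["w"]=m; p=[.5362,-.292,-.1481]
print(proj("w",W(p,[bar(.597,.032),bar(.597,-.032),[-.018,-.06,.091],[.03,-.072,.07],[-.085,0,.05]])))
```

```text
2.6833 [ 0.56920622 -0.2942661   0.26445824] [ 3.14104776e+00 -1.41128983e-03  2.99546637e+00] 0.000637849815634164 [0.15837679 0.74055974 0.1980848 ] [-5.34273342e-01  4.78100767e-01  1.14163271e+00 -2.98070189e-05
  1.52337172e+00 -1.95894156e+00]
[[357.53665864 222.84421244]
 [289.15752692 222.80738573]
 [268.61285044 141.39927826]
 [263.47715374 180.54528567]
 [323.86435137  79.60038753]]
```

View pics/w1.png

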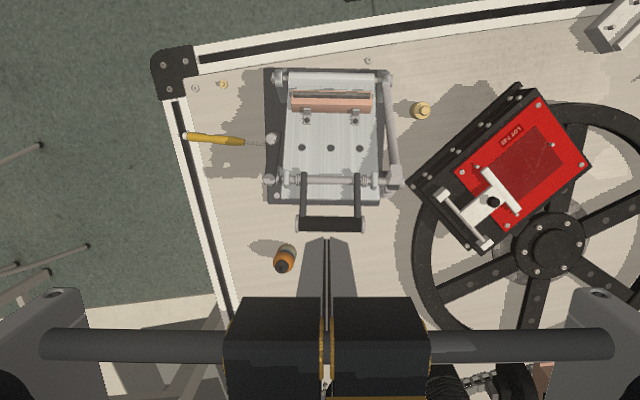

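The bar ends are at (297,223) and (364,223), the pin at (270,139) and the post at (268,180). The base corners are about (264,68) and (266,205). Next I'll refit using all three views.

Run:
```python
from h import *
import pickle
M["w"]=pickle.load(open("w1.pkl","rb"))
T=lambda u,v:(365+u/5,150+v/5); S=lambda u,v:(310+u/5,205+v/5)
bo=[("top",.032,T(330,180)),("top",-.032,T(447,198)),("scene",.032,S(380,62)),("scene",-.032,S(440,112)),("w",.033,(364.5,223)),("w",-.033,(296.5,223))]
def pin(t): return [.03-.05*np.cos(t),-.072+.05*np.sin(t),.091]
def r(p):
    e=[]
    for n,y,u in bo: e+=list((proj(n,W(p,bar(p[3],y)))[0]-u)*(3 if n=="w" else 1))
    for n,u in (("top",T(450,368)),("scene",S(348,299)),("w",(270.5,139))): e+=list((proj(n,W(p,pin(p[4])))[0]-u)*(3 if n=="w" else 1))
    e+=list(2*(proj("w",W(p,[.03,-.072,.07]))[0]-(268,180)))
    e+=list(2*(proj("w",W(p,[-.085,0,.055]))[0]-(331,78)))
    return np.array(e)
q=least_squares(r,[.53,-.29,-.15,.6,.1],x_scale=.1); p=q.x
print(p.round(4),q.cost,r(p).reshape(-1,2).round(1).tolist())
print("bar",W(p,bar(p[3],0)),"flat pressed",W(p,bar(0,0,.012)),"pin",W(p,pin(p[4])),"piv",W(p,[.03,-.072,.07]))
y=2.9955;c,s=np.cos(y),np.sin(y)
for a in(p[3],.5,.4,.3,.2,.1,0):
    b=W(p,bar(a,0,.012))[0];d=b-ctrl.get_obs()['ee_pos'];print(round(a,2),b.round(4),"top",round(b[2]+.0075,4),"tool dx dy",round(c*d[0]+s*d[1],4),round(s*d[0]-c*d[1],4))
```

```text
[ 0.5362 -0.2851 -0.152   0.573   0.1454] 21.644986832533828 [[-3.0, -0.2], [-1.5, 0.5], [-1.7, -0.5], [-0.1, 2.0], [2.1, 1.1], [-2.9, 0.3], [-1.1, 0.2], [-0.3, 0.1], [-0.1, -0.6], [2.1, -1.1], [-1.8, 0.4]]
bar [[ 0.58892279 -0.2931576   0.15831801]] flat pressed [[ 0.62512372 -0.29870136  0.054     ]] pin [[ 0.50711122 -0.34613712  0.091     ]] piv [[ 0.55491619 -0.36078923  0.07      ]]
0.57 [ 0.5954 -0.2941  0.1482] top 0.1557 tool dx dy -0.0259 0.0036
0.5 [ 0.6021 -0.2952  0.1374] top 0.1449 tool dx dy -0.0327 0.0036
0.4 [ 0.6099 -0.2964  0.1218] top 0.1293 tool dx dy -0.0407 0.0035
0.3 [ 0.6162 -0.2973  0.1055] top 0.113 tool dx dy -0.047 0.0035
0.2 [ 0.6209 -0.2981  0.0887] top 0.0962 tool dx dy -0.0518 0.0034
0.1 [ 0.6239 -0.2985  0.0715] top 0.079 tool dx dy -0.0548 0.0034
0 [ 0.6251 -0.2987  0.054 ] top 0.0615 tool dx dy -0.056 0.0034
```

Emit:
play_rows:
  commands:
    - [-0.006, 0.0009, 0.005, 0, 0, 0, 1]
    - [-0.006, 0.0009, 0.015, 0, 0, 0, 1]
    - [-0.006, 0.0009, 0.02, 0, 0, 0, 1]
    - [-0.005, 0.0008, 0.02, 0, 0, 0, 1]
    - [0, 0, 0.016, 0, 0, 0, 1]
    - [0, 0, 0.01, 0, 0, 0, 1]
    - [0, 0, 0, 0, 0, 0, 1]

```text
time_s: 3.32
ee_pos: [0.592, -0.293, 0.1761]
eef_rot: [3.14, -0.004, 2.992]
force: [-0.0, -0.4, -0.1]
grip_width: 0.0006
grip_force: 0.0
```

Emit:
play_rows:
  commands:
    - [0, 0, 0.002, 0, 0, 0, 1]
    - [0, 0, 0.002, 0, 0, 0, 1]
    - [0, 0, 0.002, 0, 0, 0, 1]
    - [0, 0, 0.002, 0, 0, 0, 1]
    - [0, 0, 0.002, 0, 0, 0, 1]
    - [0, 0, 0.002, 0, 0, 0, 1]

```text
time_s: 3.82
ee_pos: [0.5927, -0.2939, 0.1677]
eef_rot: [-3.141, 0.001, 2.992]
force: [3.8, -1.0, 6.8]
grip_width: 0.0002
grip_force: 3.7
```

Run:
```python
from h import *
o=ctrl.get_obs();im=ctrl.camera("wrist");print(o['time_s'],o['ee_pos'],o['force'])
cv2.imwrite("pics/w2.png",cv2.resize(im[40:260,220:440],(600,600)))
```

```text
3.8167 [ 0.59270436 -0.29393736  0.1677044 ] [ 3.83854234 -1.00038465  6.83262251]
```

View pics/w2.png

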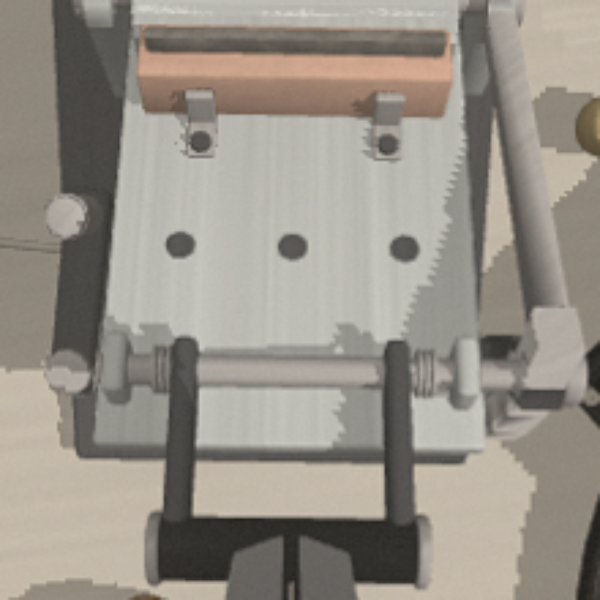

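The view shows the closed fingertips resting centrally on the bar, at crop position (290,555), with 7 N of contact force. I'll now press and follow the arc down.

Emit:
play_rows:
  commands:
    - [-0.0015, 0, 0.003, 0, 0, 0, 1]
    - [-0.0015, 0, 0.003, 0, 0, 0, 1]
    - [-0.0015, 0, 0.003, 0, 0, 0, 1]
    - [-0.0015, 0, 0.003, 0, 0, 0, 1]
    - [-0.0015, 0, 0.003, 0, 0, 0, 1]

```text
time_s: 4.28
ee_pos: [0.6022, -0.2956, 0.1551]
eef_rot: [-3.14, 0.007, 2.993]
force: [10.7, -0.9, 13.7]
grip_width: 0.0004
grip_force: 7.0
```

Emit:
play_rows:
  commands:
    - [-0.0015, 0, 0.003, 0, 0, 0, 1]
    - [-0.0015, 0, 0.003, 0, 0, 0, 1]
    - [-0.0015, 0, 0.003, 0, 0, 0, 1]
    - [-0.0015, 0, 0.003, 0, 0, 0, 1]
    - [-0.0015, 0, 0.003, 0, 0, 0, 1]

```text
time_s: 4.7
ee_pos: [0.6094, -0.2967, 0.1398]
eef_rot: [-3.14, 0.007, 2.993]
force: [7.2, -1.4, 10.5]
grip_width: 0.0008
grip_force: 5.3
```

Emit:
play_rows:
  commands:
    - [0.0005, 0, 0.003, 0, 0, 0, 1]
    - [0, 0, 0.003, 0, 0, 0, 1]
    - [0, 0, 0.003, 0, 0, 0, 1]
    - [-0.0005, 0, 0.003, 0, 0, 0, 1]
    - [-0.001, 0, 0.003, 0, 0, 0, 1]

```text
time_s: 5.12
ee_pos: [0.6101, -0.2968, 0.1245]
eef_rot: [-3.14, 0.006, 2.993]
force: [6.5, -1.5, 8.8]
grip_width: 0.0005
grip_force: 4.6
```

Emit:
play_rows:
  commands:
    - [-0.001, 0, 0.003, 0, 0, 0, 1]
    - [-0.001, 0, 0.003, 0, 0, 0, 1]
    - [-0.001, 0, 0.003, 0, 0, 0, 1]
    - [-0.001, 0, 0.003, 0, 0, 0, 1]
    - [-0.001, 0, 0.003, 0, 0, 0, 1]

```text
time_s: 5.53
ee_pos: [0.6148, -0.2975, 0.109]
eef_rot: [-3.14, 0.005, 2.993]
force: [5.6, -1.8, 7.6]
grip_width: 0.0003
grip_force: 3.8
```

Run:
```python
from h import *
o=ctrl.get_obs();im=ctrl.camera("wrist");print(o['time_s'],o['ee_pos'],o['force'])
cv2.imwrite("pics/w3.png",cv2.resize(im[40:260,220:440],(600,600)))
```

```text
5.5333 [ 0.61484009 -0.29748934  0.10904847] [ 5.5674563  -1.83077661  7.58142957]
```

View pics/w3.png

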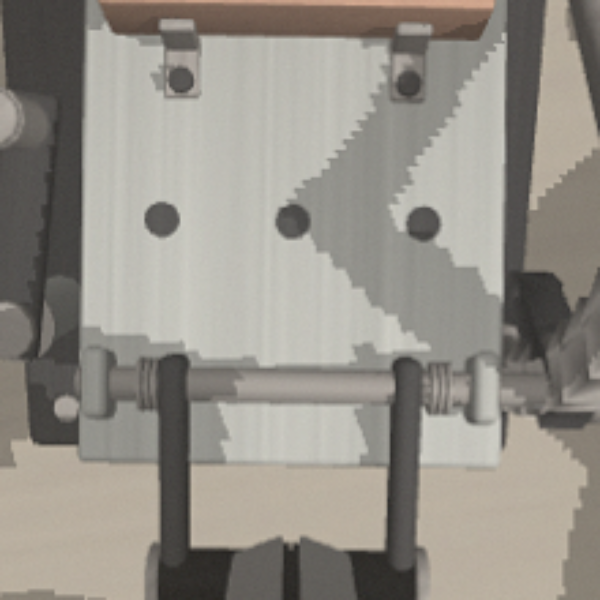

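The rest is descending with the fingers centred on the bar, so I'll continue down.

Emit:
play_rows:
  commands:
    - [-0.001, 0, 0.003, 0, 0, 0, 1]
    - [-0.001, 0, 0.003, 0, 0, 0, 1]
    - [-0.001, 0, 0.003, 0, 0, 0, 1]
    - [-0.001, 0, 0.003, 0, 0, 0, 1]
    - [-0.0005, 0, 0.003, 0, 0, 0, 1]
    - [-0.0005, 0, 0.003, 0, 0, 0, 1]
    - [-0.0005, 0, 0.003, 0, 0, 0, 1]
    - [-0.0005, 0, 0.003, 0, 0, 0, 1]
    - [-0.0005, 0, 0.003, 0, 0, 0, 1]
    - [-0.0005, 0, 0.003, 0, 0, 0, 1]
    - [0, 0, 0.003, 0, 0, 0, 1]
    - [0, 0, 0.003, 0, 0, 0, 1]
    - [0, 0, 0.003, 0, 0, 0, 1]
    - [0, 0, 0.003, 0, 0, 0, 1]

```text
time_s: 6.75
ee_pos: [0.6214, -0.2984, 0.0665]
eef_rot: [-3.141, 0.003, 2.993]
force: [4.3, -0.6, 5.0]
grip_width: 0.0007
grip_force: 2.8
```

Emit:
play_rows:
  commands:
    - [0, 0, 0.002, 0, 0, 0, 1]
    - [0, 0, 0.002, 0, 0, 0, 1]
    - [0, 0, 0.002, 0, 0, 0, 1]

```text
time_s: 7.0
ee_pos: [0.6214, -0.2984, 0.0608]
eef_rot: [-3.141, 0.004, 2.993]
force: [0.1, 1.1, 18.1]
grip_width: 0.0008
grip_force: 9.3
```

Emit:
play_rows:
  commands:
    - [0, 0, 0, 0, 0, 0, 1]
    - [0, 0, 0, 0, 0, 0, 1]
    - [0, 0, 0, 0, 0, 0, 1]
    - [0, 0, -0.003, 0, 0, 0, 1]
    - [0, 0, -0.003, 0, 0, 0, 1]
    - [0, 0, -0.003, 0, 0, 0, 1]
    - [0, 0, -0.004, 0, 0, 0, 1]
    - [0, 0, -0.008, 0, 0, 0, 1]
    - [0, 0, -0.02, 0, 0, 0, 1]
    - [0, 0, -0.025, 0, 0, 0, 1]
    - [0, 0, -0.025, 0, 0, 0, 1]
    - [0.02, -0.018, 0, 0, 0, 0, 1]
    - [0.022, -0.018, 0, 0, 0, 0, 1]
    - [0.022, -0.018, 0, 0, 0, 0, 1]
    - [0.022, -0.018, 0, 0, 0, 0, 1]
    - [0.02, -0.018, 0, 0, 0, 0, 1]
    - [0, 0, 0, 0, 0, 0, 1]

```text
time_s: 8.42
ee_pos: [0.4988, -0.3735, 0.1508]
eef_rot: [-3.142, -0.001, 2.989]
force: [-0.4, -0.5, 0.5]
grip_width: -0.0001
grip_force: 0.0
```

Run:
```python
from h import *
o=ctrl.get_obs();m=ctrl.camera_model("wrist");im=ctrl.camera("wrist");print(o['time_s'],o['ee_pos'],o['eef_rot'],o['force'])
cv2.imwrite("pics/w4.png",im);M["w"]=m;p=[.5362,-.2851,-.152]
print(proj("w",W(p,[[.03-.05*np.cos(.145),-.072+.05*np.sin(.145),.091],[.03,-.072,.07],bar(0,.032),bar(0,-.032)])))
import pickle;pickle.dump(m,open("w4.pkl","wb"))
```

```text
8.4167 [ 0.4987518  -0.37346213  0.15083324] [-3.14152999e+00 -1.06728361e-03  2.98942043e+00] [-0.39552451 -0.51241255  0.53363821]
[[361.82359251 224.7967799 ]
 [349.62492072 268.44853413]
 [454.4808466  321.3376789 ]
 [389.19096658 321.95809394]]
```

View pics/w4.png

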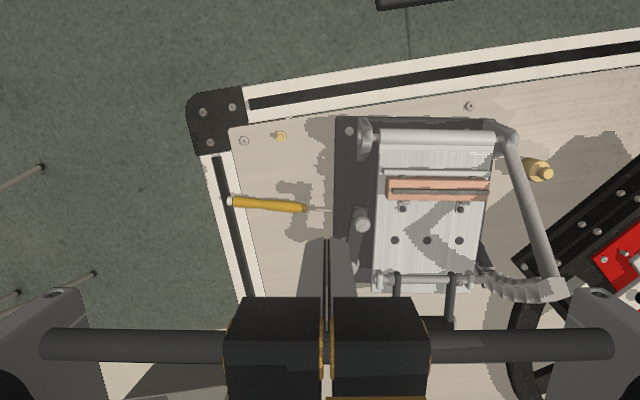

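The wrist view shows the pin at (362,225), matching my model, the rest flat and the bar let go. Next I'll compute the path for sweeping the pin.

Run:
```python
import numpy as np
th=np.r_[.145,np.linspace(.145,1.57,16)[1:]]
t=np.c_[np.sin(th),np.cos(th)]
off=.006+.008*abs(t[:,0])+.0125*abs(t[:,1])
c=np.c_[.03-.05*np.cos(th),-.072+.05*np.sin(th)]-off[:,None]*t
print(c.round(4).tolist()); d=np.diff(np.r_[[[-.0236,-.093]],c],axis=0)
print([[round(-a,4),round(b,4)] for a,b in d])
```

```text
[[-0.0223, -0.0841], [-0.0233, -0.0796], [-0.0239, -0.0749], [-0.0241, -0.07], [-0.0237, -0.065], [-0.0228, -0.0599], [-0.0213, -0.0548], [-0.0193, -0.0499], [-0.0166, -0.045], [-0.0134, -0.0405], [-0.0096, -0.0362], [-0.0054, -0.0323], [-0.0006, -0.0289], [0.0046, -0.026], [0.0101, -0.0237], [0.016, -0.022]]
[[np.float64(-0.0013), np.float64(0.0089)], [np.float64(0.001), np.float64(0.0045)], [np.float64(0.0006), np.float64(0.0047)], [np.float64(0.0001), np.float64(0.0049)], [np.float64(-0.0004), np.float64(0.005)], [np.float64(-0.0009), np.float64(0.0051)], [np.float64(-0.0015), np.float64(0.0051)], [np.float64(-0.0021), np.float64(0.005)], [np.float64(-0.0026), np.float64(0.0048)], [np.float64(-0.0032), np.float64(0.0046)], [np.float64(-0.0038), np.float64(0.0043)], [np.float64(-0.0043), np.float64(0.0039)], [np.float64(-0.0048), np.float64(0.0034)], [np.float64(-0.0052), np.float64(0.0029)], [np.float64(-0.0055), np.float64(0.0023)], [np.float64(-0.0058), np.float64(0.0017)]]
```

Emit:
play_rows:
  commands:
    - [0, 0, 0.015, 0, 0, 0, 1]
    - [0, 0, 0.015, 0, 0, 0, 1]
    - [0, 0, 0.015, 0, 0, 0, 1]
    - [0, 0, 0.015, 0, 0, 0, 1]
    - [0, 0, 0.015, 0, 0, 0, 1]
    - [0, 0, 0, 0, 0, 0, 1]

```text
time_s: 8.97
ee_pos: [0.5017, -0.3696, 0.0724]
eef_rot: [3.139, -0.004, 2.993]
force: [-0.9, 1.1, 1.0]
grip_width: 0.0006
grip_force: 0.0
```

Emit:
play_rows:
  commands:
    - [0.001, 0.0045, -0.002, 0, 0, 0, 1]
    - [0.001, 0.0045, 0, 0, 0, 0, 1]
    - [0.0005, 0.0047, 0, 0, 0, 0, 1]
    - [0, 0.0049, 0, 0, 0, 0, 1]
    - [-0.0004, 0.005, 0, 0, 0, 0, 1]
    - [-0.0009, 0.0051, 0, 0, 0, 0, 1]
    - [-0.0015, 0.0051, 0, 0, 0, 0, 1]
    - [-0.002, 0.005, 0, 0, 0, 0, 1]

```text
time_s: 9.63
ee_pos: [0.5102, -0.3326, 0.0775]
eef_rot: [3.142, -0.0, 2.993]
force: [-0.5, -1.5, -0.3]
grip_width: 0.0004
grip_force: 0.4
```

Run:
```python
from h import *
o=ctrl.get_obs();im=ctrl.camera("wrist");d=o['ee_pos']-[.5362,-.2851,0];c,s=np.cos(-.152),np.sin(-.152)
print(o['time_s'],o['ee_pos'],o['force'],"stand",c*d[0]+s*d[1],-s*d[0]+c*d[1])
cv2.imwrite("pics/w5.png",cv2.resize(im[100:340,250:490],(600,600)))
```

```text
9.6333 [ 0.51021236 -0.33262643  0.07751791] [-0.45139643 -1.4875705  -0.34555044] stand -0.018491780237452637 -0.05091338510556854
```

View pics/w5.png

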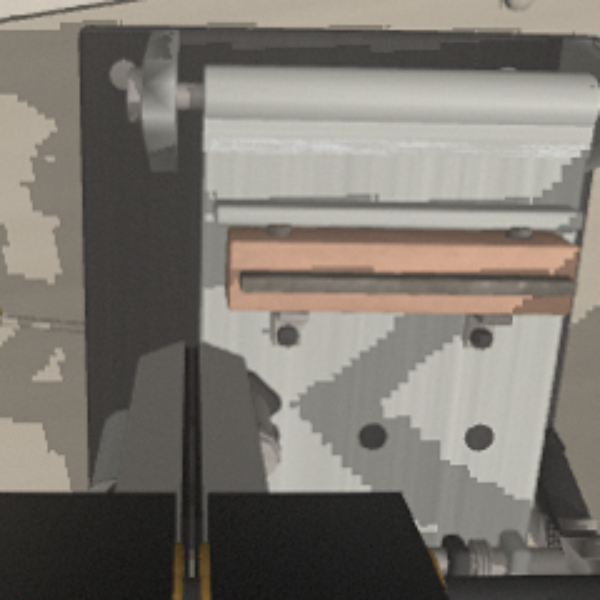

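The pin is being carried on the finger's +y side, and the position matches the plan. I'll continue the arc.

Emit:
play_rows:
  commands:
    - [-0.0028, 0.0044, 0, 0, 0, 0, 1]
    - [-0.0032, 0.0046, 0, 0, 0, 0, 1]
    - [-0.0038, 0.0043, 0, 0, 0, 0, 1]
    - [-0.0043, 0.0039, 0, 0, 0, 0, 1]
    - [-0.0048, 0.0034, 0, 0, 0, 0, 1]
    - [-0.0052, 0.0029, 0, 0, 0, 0, 1]
    - [-0.0055, 0.0023, 0, 0, 0, 0, 1]
    - [-0.0055, 0.0017, 0, 0, 0, 0, 1]
    - [-0.001, 0, 0, 0, 0, 0, 1]

```text
time_s: 10.43
ee_pos: [0.5498, -0.3111, 0.0771]
eef_rot: [3.141, -0.003, 2.993]
force: [-9.9, 2.0, 4.1]
grip_width: 0.0005
grip_force: 5.1
```

Run:
```python
from h import *
o=ctrl.get_obs();im=ctrl.camera("wrist");d=o['ee_pos']-[.5362,-.2851,0];c,s=np.cos(-.152),np.sin(-.152)
print(o['time_s'],o['ee_pos'],o['force'],"stand",c*d[0]+s*d[1],-s*d[0]+c*d[1])
```

```text
10.4333 [ 0.54976035 -0.31112128  0.0771101 ] [-9.93710046  1.98123271  4.11336056] stand 0.017344018929781428 -0.023668012659572753
```

The force of 10 N along −x means the latch is on its stop. I'll back off, rise and check.

Emit:
play_rows:
  commands:
    - [0.003, 0, 0, 0, 0, 0, 1]
    - [0.003, 0, 0, 0, 0, 0, 1]
    - [0, 0, -0.005, 0, 0, 0, 1]
    - [0, 0, -0.015, 0, 0, 0, 1]
    - [0, 0, -0.025, 0, 0, 0, 1]
    - [0, 0, -0.03, 0, 0, 0, 1]
    - [0, 0, -0.03, 0, 0, 0, 1]
    - [0, 0, -0.03, 0, 0, 0, 1]
    - [0, 0, -0.02, 0, 0, 0, 1]
    - [0, 0, 0, 0, 0, 0, 1]
    - [0, 0, 0, 0, 0, 0, 1]

```text
time_s: 11.4
ee_pos: [0.5443, -0.3106, 0.2337]
eef_rot: [-3.141, 0.002, 2.993]
force: [0.4, 0.1, -0.2]
grip_width: 0.0007
grip_force: 0.0
```

Run:
```python
from h import *
o=ctrl.get_obs();M["w"]=ctrl.camera_model("wrist");im=ctrl.camera("wrist");print(o['time_s'],o['ee_pos'],o['force'])
print(proj("w",W([.5362,-.2851,-.152],[[.03,-.022,.091],bar(0,.032),bar(0,-.032),bar(0,0,.012)])))
cv2.imwrite("pics/w6.png",im)
```

```text
11.4 [ 0.54426604 -0.31061932  0.23367262] [ 0.43068105  0.12736904 -0.21465148]
[[328.20139119 210.0148653 ]
 [373.46273924 252.05624662]
 [319.41280401 251.98835235]
 [345.85988392 247.83814594]]
```

View pics/w6.png

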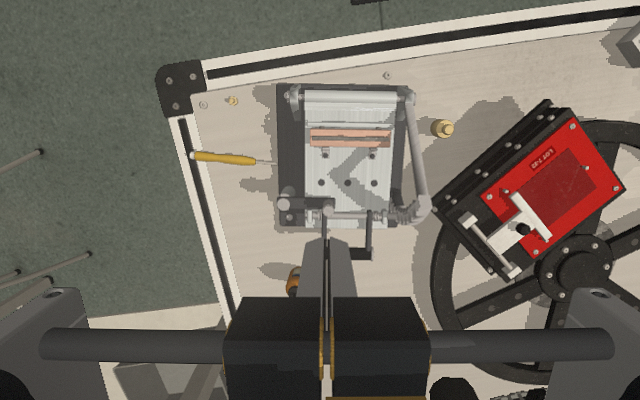

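The latch lies across the rest, with its pin at (328,210) as predicted for 1.57 rad. The bar is up at (360,252), the arm is clear and nothing round about has moved.

```bash
python3 -c "
from station import ctrl
print(ctrl.hand_in())"
```

```text
the job is handed in; nothing more can be done
None
```

The job is handed in, with no verdict shown: my last camera check had the rest flat, the thumb bar let go, the latch fully across at its stop, the surroundings in place, and the arm clear.

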